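# Clip the relay module onto the rail

### The arm

A 6-joint arm with a two-finger parallel gripper is mounted at the origin on a cart in front of the work surface, level with it; the furniture and walls round the work are solid. World frame = base frame: x ahead of the robot, y to its left, z up, the work surface at z = 0. Lengths are in m, angles in rad, forces in N, time in s.
With the tool pointing down it reaches from about 0.375 to 0.975 m from the base axis. Payload 3.8 kg.
Tool frame: the origin (TCP) lies midway between the tips of the shut fingers; the grasp point (between the pads) lies 19 mm behind it; y points along the fingers, x is the direction in which the jaws open and shut, and the axes are right-handed (so a half turn about y gives the same grasp; the last joint's range is limited). The gripper opens to 88 mm and grips with 3 to 60 N. Pads are 18 mm wide; open, the fingers measure 123 mm over their backs; the gripper's body (75 mm by 187 mm) begins 45 mm behind the grasp point.
Start: joints at [-1.324, 0.264, 1.604, -0, 1.274, -0.037], TCP at [0.189, -0.648, 0.216] pointing down, gripper open.
Joint ranges: [-2.63, 2.63], [-0.94, 2.18], [0.31, 2.57], [-1.31, 4.45], [0, 2.66], [-2.55, 2.55]. Speed limits (rad/s): [2.57, 2.57, 3.14, 3.14, 3.14, 3.14].

### API

Orientations are given as a unit quaternion [x, y, z, w].
In Python, from cell import ctrl gives the robot as it stands. Calls block until the motion is done:
- ctrl.goto(position, orientation): joint-space move of the TCP to a pose.
- ctrl.move_straight(position, attitude=None, vel=0.15, stop_force=None): straight line of the TCP; attitude=None keeps the orientation; vel is the mean speed in m/s. With stop_force (N) it stops when the force on the tool has changed by that much, and returns True; else False.
- ctrl.movej(angles): joint-space move.
- ctrl.gripper_to(opening, effort=None): finger opening in m; effort is the grip in N (None keeps the last); returns when the fingers have stopped.
- ctrl.pause(seconds).
- ctrl.solve_ik(position, orientation): joint angles nearest the present ones, or None.
- ctrl.get_state(): the state.
- ctrl.camera(name): name is "scene" or "top" or "wrist"; returns the picture (480x640x3 uint8, blue, green, red); there is no depth.
- ctrl.calibration(name): a dict with "fx", "fy", "cx", "cy" (pixels), "pose" (4x4, takes a point from camera to world coordinates); the wrist camera has in their place "hand_eye" (4x4, takes a point from camera to tool coordinates, whose origin is the TCP and whose axes are the tool frame's). Camera axes: x right, y down, z forward; pixel columns grow to the right and rows downward; lengths in m; the calibration is good to about 2 mm. A picture is of the moment at which its call begins: read the wrist's pose just before it. calibration takes no time and is no camera call.
A pose or a line that the arm cannot do raises ctrl.IKError and nothing moves.
- ctrl.finish_job(): hands the job in, once; it reports no verdict.
The state is a dict: "t": time; "joint_positions": joint angles; "qd": joint speeds; "tau": joint torques, N m; "position": TCP position; "tcp_rot": TCP orientation; "wrist_force": force on the tool from outside, world axes, zero at the start; "wrist_torque": the same for the moment, N m; "gripper_width": finger opening in m.
Only numpy, scipy, OpenCV 4.12 (cv2) and the standard library are available. Lean on these libraries where they do the work, as an engineer would, in place of code of your own. Each camera call takes 0.05 s, during which the arm holds its last target. There are 200 camera calls.

### The job

Clip the loose wide relay module onto the middle of the free stretch of the mounting rail, the same way round as the slim module already sitting there: hook its fixed lip under the edge of the rail nearest the robot, then rock its other end down until the sprung foot clicks under the far edge and the module sits flat. Let go of it, and leave the loose slim module alone.

Things in the scene. Friction and masses are not known exactly. Their poses are not given: they have to be found in the camera images.
- relay_module: Wide module: grey base, black relay block on top, 102 x 50 x 59 mm, 0.2 kg. Origin: underside level, under its rail notch; x from lip end (towards the robot) to foot end, z up. End blocks x -47 to -31 and 31 to 55, 30 high, reach down to z 0; notch between, ceiling z 18. Grip the black block (x -22 to 34, z 29 to 59) across its 46 mm width (y). Starts flat.
- relay_lip (a point): Tip of the module's rigid lip, top edge. The lip juts 8 mm into the notch (module x -31 to -23, z 0 to 4, full width), leaving 14 mm below the notch ceiling for the 3 mm rail edge. It goes under the rail edge only with the module tilted foot end up, about 20 degrees, and moved towards its foot end. Axes as the module's.
- relay_foot (a joint): Sprung steel pawl at the module's foot end. 0 = out, jutting 5 mm into the notch (module x 26 to 31, top face z 13.5, sloped underside); grows in m as pushed back in +x, up to 0.007. About 5 to 10 N down at the foot end snaps it past the rail edge; clicked in, it is back near 0.
- rail_slot (a point): Middle of the free rail, on its centre line, level with its top faces (44 mm over bench, 36 over the fixed stand's plate). x across the rail, away from robot; y along it; z up. Rail edges at x -30 and 30, 3 thick, overhanging 12, open below for 33. Free y -75 (end stop) to 74 (a slim module already clipped on). A seated module's origin is 18 mm below, axes parallel.
- slim_module: Loose module of the same outline but only 22 mm wide, flat on the bench on the other side of the stand from the wide one; leave it alone. Origin and axes as the wide module's. Round the work: an iron in its stand, 0.2 m tall, just right of the right-hand module, and a soldering station, 0.15 m tall, behind the rail; cross over them high.

How it is judged:
By the outcome, as a careful person would: the job done as asked, in the order asked, and still so for the second after the job is handed in, with the robot touching nothing.
It also fails if it takes over 40 s, if anything falls off the work surface, if the arm or the gripper's body presses on something with over 40 N, if the wrist force passes 120 N, or if a joint passes its speed limit or range.

## Working session

There is one attempt and no reset: what is moved stays moved. The work goes in short steps, each a Python script; the robot and the scene stay as the last script left them, time stands still between calls to the robot, and variables do not carry over. Pictures are saved under pics/ and viewed, on a budget of 10 in all, crops included, one or two more only if the job needs it, and the job is handed in when it is done.

```bash
ls; mkdir -p pics; python3 - <<'E'
from cell import ctrl
import cv2, numpy as np
np.set_printoptions(precision=4,suppress=True)
for n in ("scene","top"):
    cv2.imwrite(f"pics/{n}1.png",ctrl.camera(n)); print(n,ctrl.calibration(n))
print(ctrl.calibration("wrist")); s=ctrl.get_state(); print(s)
E
```

```text
pics
scene {'fx': 624.0713624024571, 'fy': 624.0713624024571, 'cx': 322.07333724076693, 'cy': 240.33710423495796, 'pose': array([[-0.9068, -0.2915,  0.3044,  0.0947],
       [-0.4215,  0.6264, -0.6558,  0.5759],
       [ 0.0005, -0.723 , -0.6909,  0.8527],
       [ 0.    ,  0.    ,  0.    ,  1.    ]])}
top {'fx': 610.4336246853537, 'fy': 610.4336246853537, 'cx': 318.47853658393797, 'cy': 232.61299029997988, 'pose': array([[ 0.0195, -0.9929,  0.1175,  0.3702],
       [-0.9998, -0.0207, -0.0084, -0.1939],
       [ 0.0108, -0.1173, -0.993 ,  1.0262],
       [ 0.    ,  0.    ,  0.    ,  1.    ]])}
{'fx': 417.6479753722446, 'fy': 417.6479753722446, 'cx': 314.3062974804653, 'cy': 241.24684010269718, 'hand_eye': array([[ 1.    ,  0.001 , -0.0005, -0.0009],
       [ 0.0008, -0.3213,  0.947 , -0.1681],
       [ 0.0008, -0.947 , -0.3213,  0.0822],
       [ 0.    ,  0.    ,  0.    ,  1.    ]])}
{'t': 0.1, 'joint_positions': array([-1.3239,  0.2646,  1.6052,  0.    ,  1.2737, -0.0369]), 'qd': array([ 0.0001, -0.0016, -0.0019,  0.0008, -0.0018, -0.0002]), 'tau': array([ -0.0004, -50.3619, -35.8071,   0.0731,   0.0233,  -0.    ]), 'position': array([ 0.1888, -0.6474,  0.2147]), 'tcp_rot': array([-0.5652,  0.4248, -0.4237,  0.5661]), 'wrist_force': array([ 0.0382, -0.2325, -0.2615]), 'wrist_torque': array([-0.0197, -0.0043, -0.0046]), 'gripper_width': 0.0883760750210257}
```

View pics/top1.png

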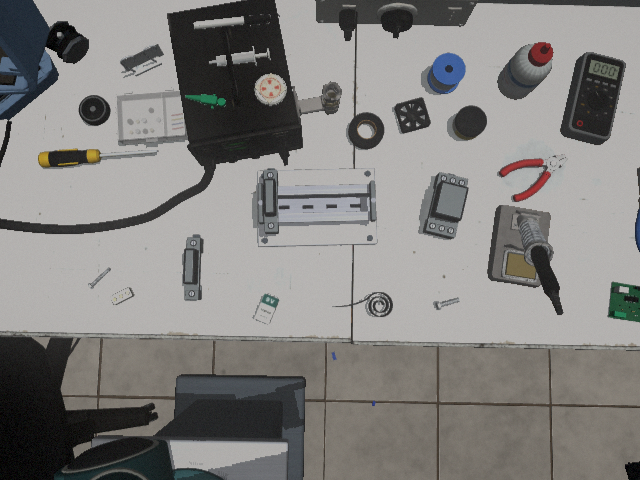

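View pics/scene1.png

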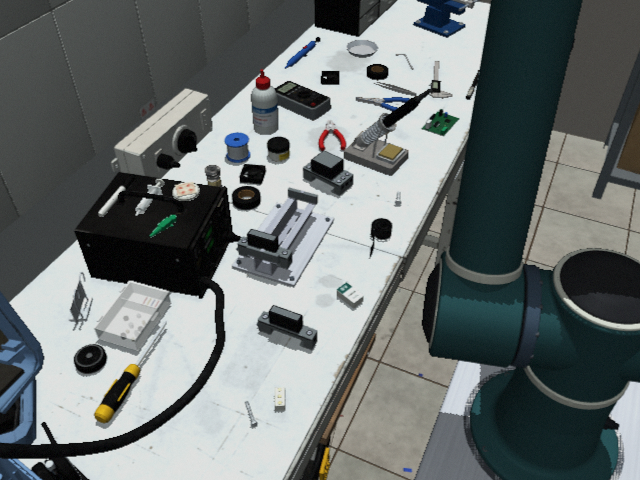

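Top view: the wide module is at about px (445,205), the rail centre at (320,205) with the clipped slim module at its left end (268,200), the loose slim at (192,268), and the iron at (515,245). The scene view agrees: wide module at (328,170), rail at (290,235).

```bash
cat > h.py <<'E'
from cell import ctrl
import cv2, numpy as np
from scipy.spatial.transform import Rotation as R
np.set_printoptions(precision=4,suppress=True)
def ori(yaw,tilt=0,side=-1):
    """tool pointing down; jaws along module y; tilt>0 lifts foot end. side -1: camera on robot side (tool z=-x)"""
    m=R.from_euler('z',yaw)*R.from_euler('y',-tilt)
    T=np.array([[0,-side,0],[0,0,-1],[side,0,0]],float).T  # columns tool x,y,z in module axes
    return (m*R.from_matrix(T)).as_quat()
def campose(name,st=None):
    c=ctrl.calibration(name)
    if name!="wrist": return c,np.array(c["pose"])
    P=np.eye(4);P[:3,:3]=R.from_quat(st["tcp_rot"]).as_matrix();P[:3,3]=st["position"]
    return c,P@c["hand_eye"]
def ray(cp,uv):
    c,P=cp;d=P[:3,:3]@[(uv[0]-c["cx"])/c["fx"],(uv[1]-c["cy"])/c["fy"],1.]
    return P[:3,3],d/np.linalg.norm(d)
def atz(cp,uv,z):
    o,d=ray(cp,uv);return o+d*(z-o[2])/d[2]
def tri(*obs):
    A=np.zeros((3,3));b=np.zeros(3);L=[ray(*o) for o in obs]
    for o,d in L:
        M=np.eye(3)-np.outer(d,d);A+=M;b+=M@o
    p=np.linalg.solve(A,b)
    return p,max(np.linalg.norm((np.eye(3)-np.outer(d,d))@(p-o)) for o,d in L)
def snap(fn):
    s=ctrl.get_state();im=ctrl.camera("wrist");cv2.imwrite("pics/"+fn+".png",im)
    np.savez("pics/"+fn,**{k:s[k] for k in("position","tcp_rot")});return s
E
python3 - <<'E'
from h import *
t=campose("top");s=campose("scene")
print("iron tip",tri((t,(558,312)),(s,(438,92))))
print("coil",tri((t,(528,222)),(s,(362,143))))
print("module top",tri((t,(450,200)),(s,(327,160))), atz(t,(450,200),.059))
print("rail mid",tri((t,(325,205)),(s,(293,230))),atz(t,(325,205),.044))
for uv in((275,190),(370,188),(275,221),(370,221)):print(atz(t,uv,.044))
for uv in((439,174),(468,179),(424,231),(454,237)):print(atz(t,uv,.03))
for sd in(-1,1):
  for yaw in(-.25,0):
    for p in ((.57,-.40,.16),(.57,-.20,.16)):
      for tl in (0,.4): print(sd,yaw,p,tl,ctrl.solve_ik(p,ori(yaw,tl,sd)))
E
```

```text
iron tip (array([ 0.3594, -0.5279,  0.2017]), np.float64(0.008015931604155965))
coil (array([ 0.5157, -0.5526,  0.0171]), np.float64(0.0009090801771311889))
module top (array([ 0.5429, -0.4142,  0.0526]), np.float64(0.00016182093874872697)) [ 0.5419 -0.4127  0.059 ]
rail mid (array([ 0.5304, -0.2143,  0.0217]), np.float64(0.005513756651743883)) [ 0.5319 -0.212   0.044 ]
[ 0.555  -0.1299  0.044 ]
[ 0.5617 -0.2851  0.044 ]
[ 0.5039 -0.1313  0.044 ]
[ 0.5072 -0.2856  0.044 ]
[ 0.5906 -0.4012  0.03  ]
[ 0.5831 -0.4495  0.03  ]
[ 0.4944 -0.3761  0.03  ]
[ 0.4855 -0.4255  0.03  ]
-1 -0.25 (0.57, -0.4, 0.16) 0 [-0.6477  0.3398  1.6111 -0.      1.1907 -1.9685]
-1 -0.25 (0.57, -0.4, 0.16) 0.4 [-0.7444  0.1282  1.9274  0.2749  0.7488 -2.2354]
-1 -0.25 (0.57, -0.2, 0.16) 0 [-0.3787  0.1719  1.8207 -0.      1.149  -1.6995]
-1 -0.25 (0.57, -0.2, 0.16) 0.4 [-0.4179 -0.0705  2.1319  0.1027  0.6878 -1.8051]
-1 0 (0.57, -0.4, 0.16) 0 [-0.6477  0.3398  1.6111 -0.      1.1907 -2.2185]
-1 0 (0.57, -0.4, 0.16) 0.4 None
-1 0 (0.57, -0.2, 0.16) 0 [-0.3787  0.1719  1.8207 -0.      1.149  -1.9495]
-1 0 (0.57, -0.2, 0.16) 0.4 [-0.4893 -0.0511  2.1137  0.2747  0.7408 -2.2318]
1 -0.25 (0.57, -0.4, 0.16) 0 [-0.6477  0.3398  1.6111 -0.      1.1907  1.1731]
1 -0.25 (0.57, -0.4, 0.16) 0.4 [-0.7444  0.1282  1.9274  0.2749  0.7488  0.9062]
1 -0.25 (0.57, -0.2, 0.16) 0 [-0.3787  0.1719  1.8207 -0.      1.149   1.4421]
1 -0.25 (0.57, -0.2, 0.16) 0.4 [-0.4179 -0.0705  2.1319  0.1027  0.6878  1.3365]
1 0 (0.57, -0.4, 0.16) 0 [-0.6477  0.3398  1.6111 -0.      1.1907  0.9231]
1 0 (0.57, -0.4, 0.16) 0.4 [-0.7934  0.1647  1.8854  0.3818  0.8404  0.5568]
1 0 (0.57, -0.2, 0.16) 0 [-0.3787  0.1719  1.8207 -0.      1.149   1.1921]
1 0 (0.57, -0.2, 0.16) 0.4 [-0.4893 -0.0511  2.1137  0.2747  0.7408  0.9098]
```

```bash
python3 - <<'E'
from h import *
p=ctrl.get_state()["position"]
ctrl.goto([p[0],p[1],.36],ctrl.get_state()["tcp_rot"])
ctrl.goto([.53,-.36,.24],ori(-.1,0,1))
ctrl.goto([.53,-.36,.15],ori(-.1,0,1)); ctrl.pause(.2); snap("w1")
ctrl.goto([.53,-.26,.15],ori(-.1,0,1)); ctrl.pause(.2); s=snap("w2")
print(s["t"],s["position"])
E
```

```text
3.8083 [ 0.5304 -0.2612  0.1505]
```

View pics/w1.png

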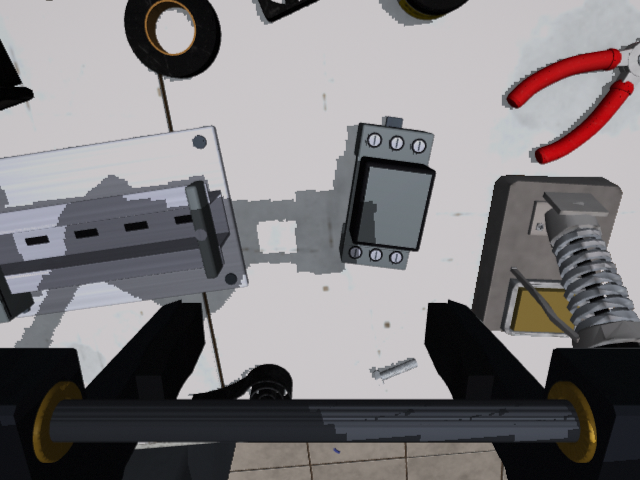

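View pics/w2.png

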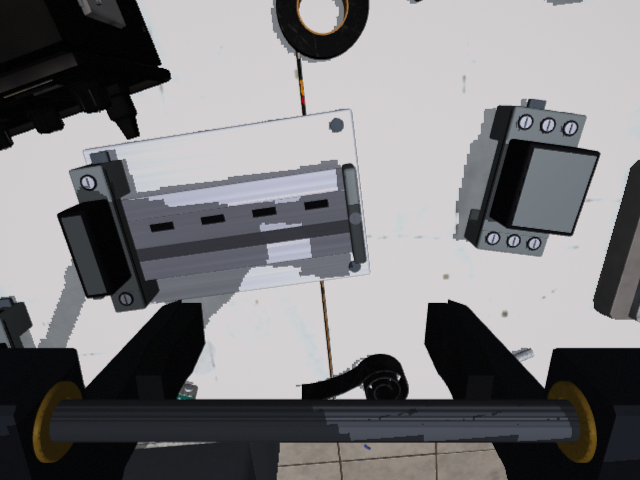

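w1 shows the module's block-top corners at (368,166), (434,173), (419,250), (360,242). In w2 they are at (528,147), (599,153), (573,236), (516,228), with the whole rail visible between (123,198) and (365,265). I'll zoom in on the rail.

```bash
python3 - <<'E'
from h import *
def cp(fn):return campose("wrist",dict(np.load(f"pics/{fn}.npz")))
a,b=cp("w1"),cp("w2")
A=[(368,166),(434,173),(419,250),(360,242),(374,140),(396,142),(419,146),(356,253),(376,255),(396,257)]
B=[(528,147),(599,153),(573,236),(516,228),(525,122),(548,125),(571,128),(493,238),(513,242),(534,244)]
P=[]
for u,v in zip(A,B):
    p,e=tri((a,u),(b,v));P.append(p);print(p,e)
P=np.array(P)
print("block centre",P[:4].mean(0),"yaws",[np.arctan2(d[1],d[0]) for d in(P[0]-P[3],P[1]-P[2],P[5]-P[8],P[4]-P[7],P[6]-P[9])],"len",np.linalg.norm(P[0]-P[3]),np.linalg.norm(P[0]-P[1]))
i=cv2.imread("pics/w2.png")[140:320,110:380]
cv2.imwrite("pics/w2z.png",cv2.resize(i,None,fx=2.96,fy=2.96,interpolation=cv2.INTER_CUBIC))
E
```

```text
[ 0.5701 -0.4002  0.0504] 0.00026812337176240677
[ 0.5628 -0.4408  0.0571] 0.0005167153440324469
[ 0.5103 -0.4306  0.056 ] 0.00043390537117513306
[ 0.5213 -0.3909  0.0601] 0.0005886984248735161
[ 0.5837 -0.4079  0.0285] 5.016025562129033e-05
[ 0.5807 -0.4226  0.0298] 0.0002766674242958209
[ 0.5768 -0.4382  0.0295] 9.730284139921516e-05
[ 0.5026 -0.39    0.0274] 0.0004169083791589203
[ 0.4985 -0.405   0.0268] 0.00028527268788736734
[ 0.4961 -0.4197  0.0284] 0.0002860294578924383
block centre [ 0.5411 -0.4156  0.0559] yaws [np.float64(-0.1884599958333491), np.float64(-0.1922597303753767), np.float64(-0.21068164600563025), np.float64(-0.2162343748320674), np.float64(-0.22610539684561876)] len 0.050612871192607975 0.04180218322808109
```

View pics/w2z.png

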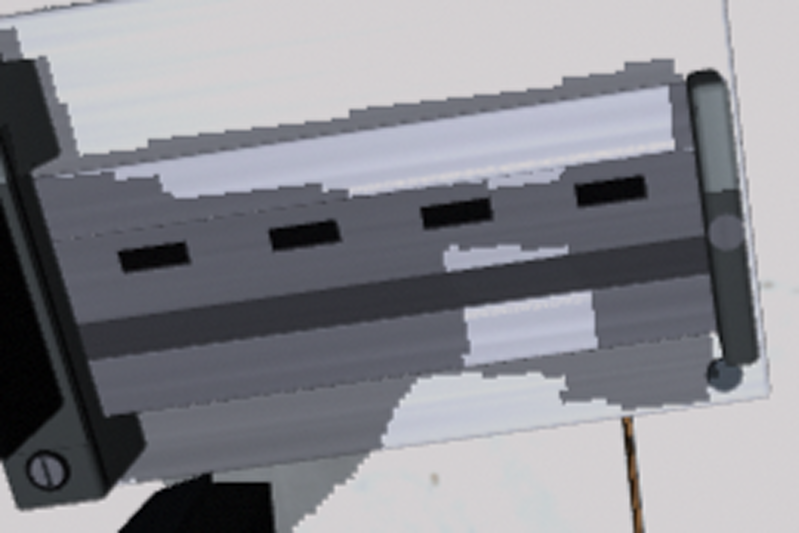

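Zoom of w2: the free rail surface has corners at zoom px (35,177), (688,82), (714,336), (105,413), bounded on the left by the clipped slim module and on the right by the end stop.

```bash
python3 - <<'E'
from h import *
from scipy.optimize import least_squares
def cp(fn):return campose("wrist",dict(np.load(f"pics/{fn}.npz")))
a,b=cp("w1"),cp("w2")
Z=np.array([(35,177),(688,82),(714,336),(105,413)])/2.96+[110,140]
for z in(.041,.044):
    C=np.array([atz(b,u,z) for u in Z]);fl,fr,nr,nl=C
    xa=(fl-fr)/np.linalg.norm(fl-fr)+(nl-nr)/np.linalg.norm(nl-nr); yaw=np.arctan2(-xa[0],xa[1])
    n=np.array([np.cos(yaw),np.sin(yaw),0]);l=np.array([-n[1],n[0],0])
    print("z",z,"yaw",yaw,"edge yaws",[np.arctan2(-d[0],d[1]) for d in(fl-fr,nl-nr)],"width",(fl+fr-nl-nr)@n/2,"len",(fl-fr)@l,(nl-nr)@l,"centre",C.mean(0))
    c=C.mean(0); print(" rel l of corners",[(p-c)@l for p in C], "n",[(p-c)@n for p in C])
# plate hole and end-stop for height check
print("plate hole",tri((a,(200,142)),(b,(336,125))))
print("slots",[tri((a,u),(b,v))[0] for u,v in zip([(37,240),(86,233),(136,226)],[(162,227),(213,219),(264,212)])])
# module pose
A=[(368,166),(434,173),(419,250),(360,242),(374,140),(396,142),(419,146),(356,253),(376,255),(396,257)]
B=[(528,147),(599,153),(573,236),(516,228),(525,122),(548,125),(571,128),(493,238),(513,242),(534,244)]
M=np.array([(34,22,59),(34,-22,59),(-22,-22,59),(-22,22,59),(43,15,30),(43,0,30),(43,-15,30),(-39,15,30),(-39,0,30),(-39,-15,30)])/1e3
M[:4,0]=[.033,.033,-.021,-.021]
def proj(c,P,W):
    q=(W-P[:3,3])@P[:3,:3];return np.c_[q[:,0]/q[:,2]*c["fx"]+c["cx"],q[:,1]/q[:,2]*c["fy"]+c["cy"]]
def f(v):
    W=M@R.from_euler('z',v[3]).as_matrix().T+v[:3]
    return np.r_[proj(*a,W)-A,proj(*b,W)-B].ravel()
r=least_squares(f,[.537,-.414,0,-.2],loss='soft_l1');print("module",r.x);print(f(r.x).reshape(-1,2).round(1).tolist())
E
```

```text
z 0.041 yaw 0.039161751132643724 edge yaws [np.float64(0.04411182688816051), np.float64(0.03421167537712694)] width 0.06032462040013075 len 0.1508902679501611 0.1497975514790423 centre [ 0.5341 -0.2089  0.041 ]
 rel l of corners [np.float64(0.07523811260982159), np.float64(-0.0756521553403395), np.float64(-0.07469175437426223), np.float64(0.07510579710478008)] n [np.float64(0.029788848021152923), np.float64(0.030535772378977828), np.float64(-0.03053306784223209), np.float64(-0.029791552557898553)]
z 0.044 yaw 0.03916175113264336 edge yaws [np.float64(0.04411182688816037), np.float64(0.03421167537712635)] width 0.05967280534029067 len 0.14925987975408392 0.1481789702209497 centre [ 0.535  -0.2096  0.044 ]
 rel l of corners [np.float64(0.07442515540349802), np.float64(-0.07483472435058589), np.float64(-0.07388470063693092), np.float64(0.07429426958401877)] n [np.float64(0.02946697579673308), np.float64(0.030205829543557706), np.float64(-0.03020315422966938), np.float64(-0.029469651110621296)]
plate hole (array([ 0.593 , -0.2829,  0.0061]), np.float64(0.00017026536002925195))
slots [array([ 0.5316, -0.1432,  0.0107]), array([ 0.5339, -0.1836,  0.0119]), array([ 0.5352, -0.2228,  0.0103])]
module [ 0.537  -0.4135 -0.002  -0.2213]
[[-0.6, -5.0], [2.1, -3.5], [-0.0, -0.7], [-5.6, -0.2], [0.6, 2.0], [0.1, 2.7], [-1.5, 1.4], [0.4, 0.2], [0.1, 0.4], [-0.2, 0.7], [4.1, -4.8], [2.5, -2.0], [0.6, -2.1], [-7.6, -1.8], [0.1, 2.2], [-1.2, 2.0], [-2.5, 1.8], [0.7, 1.3], [0.6, -0.4], [-0.5, -0.0]]
```

```bash
python3 - <<'E'
from h import *
yaw=-.2195; O=np.array([.537,-.4137,0]); n=np.array([np.cos(yaw),np.sin(yaw),0])
g=O+n*.014
q=ori(yaw,0,1)
ctrl.goto(g+[0,0,.12],q)
print(ctrl.move_straight(g+[0,0,.0335],vel=.1,stop_force=8))
print(ctrl.get_state()["position"])
ctrl.gripper_to(.03,effort=50)
s=ctrl.get_state();print(s["t"],s["position"],s["gripper_width"],s["wrist_force"])
ctrl.move_straight(g+[0,0,.14],vel=.15)
s=ctrl.get_state();print(s["t"],s["gripper_width"],s["wrist_force"])
yr=.039
qt=ori(yr,np.deg2rad(20),1)
C=np.array([.5344,-.2091,.044])
for p in ([-.015,.06],[-.015,-.0035],[0,-.0035]):
    print(p,ctrl.solve_ik(C+[p[0],0,p[1]+.05],qt))
E
```

```text
False
[ 0.5513 -0.4173  0.0343]
6.3417 [ 0.5507 -0.4166  0.0336] 0.043077690213236056 [0.0098 0.5613 0.5919]
7.2 0.043160947588115825 [-0.5448  0.5632 -1.4428]
[-0.015, 0.06] [-0.5515 -0.0999  2.1572  0.2664  0.8086  0.8224]
[-0.015, -0.0035] [-0.5515 -0.0194  2.2141  0.309   0.6768  0.7648]
[0, -0.0035] [-0.5345  0.0066  2.1883  0.3025  0.6725  0.7858]
```

```bash
cat >> h.py <<'E'
YR=.039; C=np.array([.5344,-.2091,.044]); T=np.array([.014,0,.0335])
def pose(ox,oz,deg,oy=0):
    """TCP pose putting the held module's origin at rail-frame (ox,oy,oz) mm, foot end up by deg"""
    m=R.from_euler('z',YR)*R.from_euler('y',-np.deg2rad(deg))
    return C+R.from_euler('z',YR).apply(np.array([ox,oy,oz])/1e3)+m.apply(T), ori(YR,np.deg2rad(deg),1)
def mod():
    """inverse: held module origin in the rail frame (mm) and tilt (deg)"""
    s=ctrl.get_state();r=R.from_quat(s["tcp_rot"])
    m=r*R.from_quat(ori(0,0,1)).inv()
    o=R.from_euler('z',-YR).apply(s["position"]-m.apply(T)-C)*1e3
    x=m.apply([1,0,0]);return np.r_[o,np.rad2deg(np.arcsin(x[2]))].round(2)
E
python3 - <<'E'
from h import *
ctrl.goto(*pose(-15,65,20))
ctrl.move_straight(*pose(-15,22,20)); ctrl.pause(.3)
s=snap("w3");print(s["t"],mod(),s["wrist_force"],s["wrist_torque"])
cv2.imwrite("pics/scene2.png",cv2.resize(ctrl.camera("scene")[140:300,200:400],None,fx=4,fy=3.75,interpolation=cv2.INTER_CUBIC))
E
```

```text
8.7833 [-14.35  -0.45  23.03  20.08] [ 0.5405  0.0266 -2.8102] [0.0455 0.3374 0.0244]
```

View pics/w3.png

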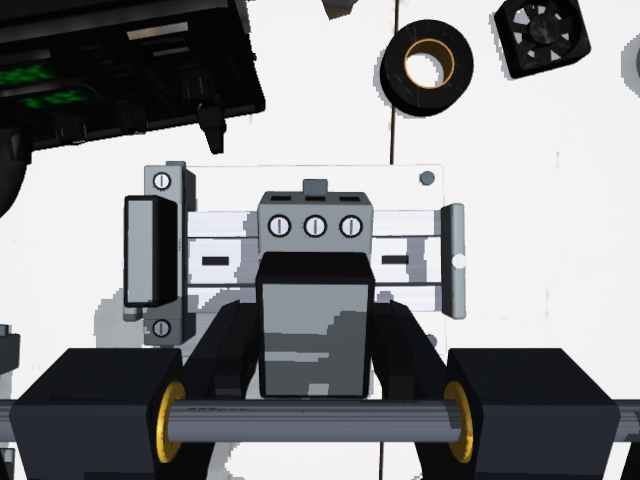

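View pics/scene2.png

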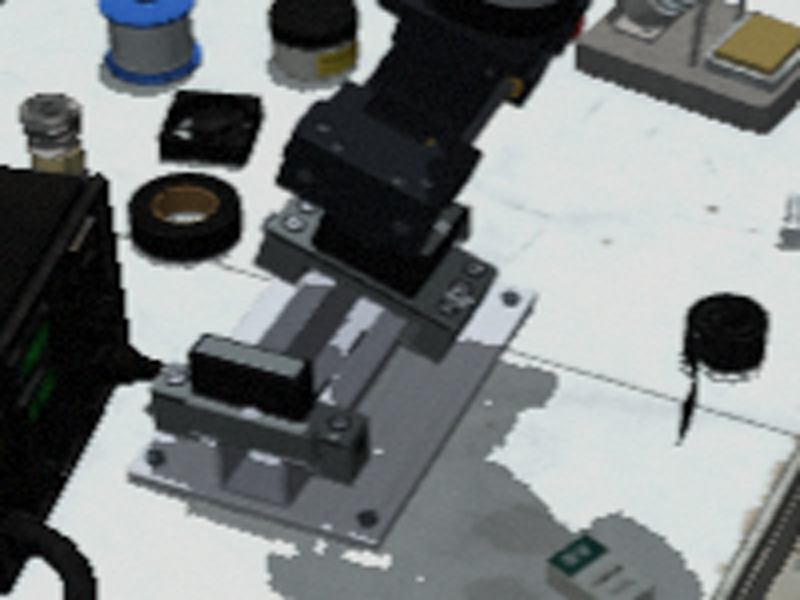

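w3 shows the module held with foot end up, screws at (280,226), (316,226), (352,226). The rail lies parallel below it, between the slim module at x≈187 and the end stop at x≈443. The scene crop shows the lip end low on the robot side. Next is the hook.

```bash
python3 - <<'E'
from h import *
c,P=campose("wrist",dict(np.load("pics/w3.npz")))
d=np.load("pics/w3.npz");m=R.from_quat(d["tcp_rot"])*R.from_quat(ori(0,0,1)).inv()
W=m.apply(np.array([(43,15,30),(43,0,30),(43,-15,30)])/1e3-T)+d["position"]
q=(W-P[:3,3])@P[:3,:3];print("pred screws",np.c_[q[:,0]/q[:,2]*c["fx"]+c["cx"],q[:,1]/q[:,2]*c["fy"]+c["cy"]])
print(ctrl.move_straight(*pose(-15,-4.5,20),vel=.06,stop_force=7),mod(),ctrl.get_state()["wrist_force"])
E
```

```text
pred screws [[281.0682 228.949 ]
 [315.8575 228.9747]
 [350.6506 229.0004]]
False [-15.3    0.24  -5.14  19.95] [ 0.1253  0.8451 -1.5315]
```

```bash
python3 - <<'E'
from h import *
ctrl.move_straight(*pose(-15,-3.5,20),vel=.05)
print(ctrl.move_straight(*pose(6,-3.5,20),vel=.04,stop_force=7));ctrl.pause(.2)
s=ctrl.get_state();print(s["t"],mod(),s["wrist_force"],s["wrist_torque"])
E
```

```text
False
10.6 [ 5.79  0.08 -3.56 19.99] [-1.0229 -0.361  -2.6338] [0.0028 0.4025 0.0382]
```

```bash
python3 - <<'E'
from h import *
print(ctrl.move_straight(*pose(10,-3.5,20),vel=.02,stop_force=5));ctrl.pause(.1)
s=ctrl.get_state();print(s["t"],mod(),s["wrist_force"],s["wrist_torque"])
cv2.imwrite("pics/scene3.png",cv2.resize(ctrl.camera("scene")[160:280,220:380],None,fx=5,fy=5,interpolation=cv2.INTER_CUBIC))
E
```

```text
False
11.05 [ 8.92  0.5  -4.51 19.88] [-3.1517 -1.5335 -6.5668] [-0.275   1.1224  0.0428]
```

View pics/scene3.png

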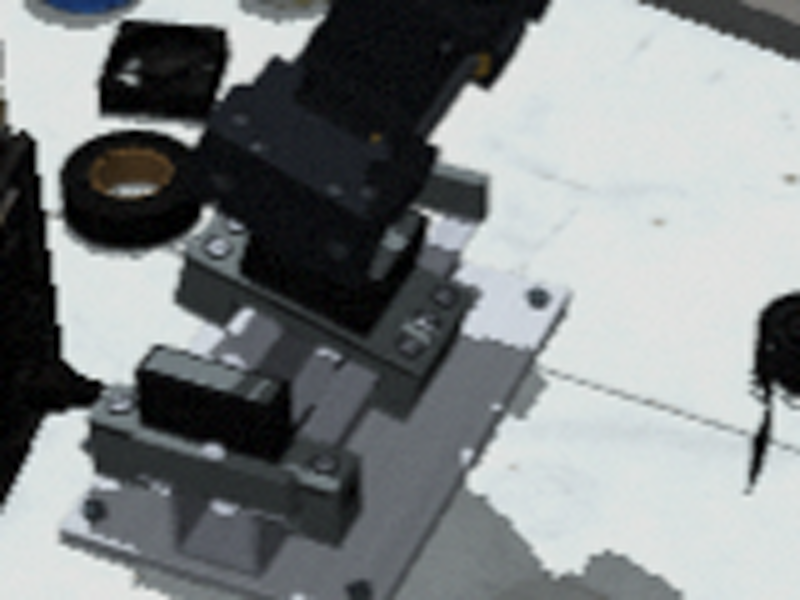

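Contact force of −x and −z on the module fits the notch wall meeting the near rail edge with the lip under it. The crop shows the lip end low at the near edge and the foot end still up. I'll rock it down in monitored steps.

```bash
python3 - <<'E'
from h import *
for a in((5,-3.5,20),(4.8,-7,15),(4.2,-10,10),(3.6,-13,6)):
    r=ctrl.move_straight(*pose(*a),vel=.04,stop_force=15)
    s=ctrl.get_state();print(a,r,round(s["t"],2),mod(),s["wrist_force"],s["wrist_torque"])
    if r:break
E
```

```text
(5, -3.5, 20) False 11.38 [ 5.8  -0.33 -2.53 20.11] [-1.3049  0.5495 -3.0169] [0.0199 0.5354 0.0606]
(4.8, -7, 15) False 11.64 [ 6.91 -0.46 -5.85 15.22] [-0.9778 -0.2426 -2.557 ] [0.017  0.437  0.0249]
(4.2, -10, 10) False 11.9 [ 5.53  0.01 -9.74 10.21] [-0.735   0.1681 -1.8666] [-0.0112  0.2486  0.0608]
(3.6, -13, 6) False 12.15 [  4.35   0.04 -12.84   6.19] [-0.4014 -0.3664 -0.6653] [-0.0243  0.1224  0.0498]
```

```bash
python3 - <<'E'
from h import *
def rep(a,r):
    s=ctrl.get_state();print(a,r,round(s["t"],2),mod(),s["wrist_force"],s["wrist_torque"])
for a,v in(((8,-13,6),.02),((-2,-13,6),.02)):
    r=ctrl.move_straight(*pose(*a),vel=v,stop_force=5); rep(a,r)
E
```

```text
(8, -13, 6) True 12.4 [  4.59   0.47 -14.51   5.82] [ 0.9968 -1.0714  0.6437] [-0.2184 -0.1935  0.0732]
(-2, -13, 6) False 12.87 [ -0.87  -0.19 -12.04   6.15] [4.1067 1.8629 2.6896] [ 0.3209 -0.7892 -0.0111]
```

```bash
python3 - <<'E'
from h import *
def rep(a,r):
    s=ctrl.get_state();print(a,r,round(s["t"],2),mod(),s["wrist_force"],s["wrist_torque"])
for a,f in(((2,-13.2,6),15),((1.7,-15.5,3),30),((1.5,-18,0),40),((1.5,-20,0),40)):
    r=ctrl.move_straight(*pose(*a),vel=.03,stop_force=f); ctrl.pause(.15);rep(a,r)
    if r:break
E
```

```text
(2, -13.2, 6) False 13.3 [  1.93  -0.12 -13.28   5.99] [2.3392 0.1175 2.924 ] [-0.01   -0.3235  0.06  ]
(1.7, -15.5, 3) False 13.71 [  2.06  -0.22 -15.5    3.09] [ 3.6607 -0.1681  1.0701] [-0.1719 -0.7205 -0.0065]
(1.5, -18, 0) False 14.12 [  0.89  -0.26 -17.    -0.04] [0.5597 0.0639 7.593 ] [-0.1105  0.0294 -0.0034]
(1.5, -20, 0) False 14.53 [  1.02  -0.3  -17.16  -0.02] [-4.0904  2.0552 18.4365] [ 0.1906  0.6469 -0.0257]
```

```bash
python3 - <<'E'
from h import *
def rep(a,r):
    s=ctrl.get_state();print(a,r,round(s["t"],2),mod(),s["wrist_force"],s["wrist_torque"])
for a,f in(((1.5,-21,-3),45),((1.3,-17.2,0),45),((1.3,-12.5,2),8)):
    r=ctrl.move_straight(*pose(*a),vel=.03,stop_force=f); ctrl.pause(.15);rep(a,r)
cv2.imwrite("pics/scene4.png",cv2.resize(ctrl.camera("scene")[160:280,220:380],None,fx=5,fy=5,interpolation=cv2.INTER_CUBIC))
E
```

```text
(1.5, -21, -3) False 14.93 [ -0.28  -0.38 -15.97  -3.19] [-12.0762   3.0915  31.2173] [ 0.3973  2.1325 -0.0142]
(1.3, -17.2, 0) False 15.39 [  0.77   0.22 -16.97  -0.12] [-1.4724  0.363   8.5956] [0.0852 0.133  0.0942]
(1.3, -12.5, 2) True 15.75 [  0.93   0.44 -15.95   1.22] [ 1.2518  0.2696 -4.0175] [-0.1752 -0.2294  0.0578]
```

```bash
python3 - <<'E'
from h import *
def rep(a,r):
    s=ctrl.get_state();print(a,r,round(s["t"],2),mod(),s["wrist_force"],s["wrist_torque"])
a=(1,-11,4);r=ctrl.move_straight(*pose(*a),vel=.03,stop_force=12);rep(a,r);ctrl.pause(.2);rep(a,r)
a=(1,-18,0);r=ctrl.move_straight(*pose(*a),vel=.03,stop_force=40);ctrl.pause(.2);rep(a,r)
ctrl.gripper_to(.07);ctrl.pause(.1)
p,q=pose(1,60,0);ctrl.move_straight(p,q,vel=.1)
ctrl.goto(C+[0,0,.16],ori(YR,0,1));ctrl.pause(.3);s=snap("w5");print(s["t"],s["wrist_force"])
cv2.imwrite("pics/scene5.png",cv2.resize(ctrl.camera("scene")[160:280,220:380],None,fx=5,fy=5,interpolation=cv2.INTER_CUBIC))
E
```

```text
(1, -11, 4) False 16.12 [  0.41   0.04 -10.84   3.94] [0.3408 0.1686 0.4942] [0.0824 0.0767 0.004 ]
(1, -11, 4) False 16.32 [  1.56  -0.2  -10.48   4.02] [ 0.7034 -0.182   0.5042] [0.0342 0.0487 0.0208]
(1, -18, 0) False 16.94 [ -0.21  -0.22 -14.76  -0.21] [-11.7011   1.9608  20.0922] [ 0.4094  2.0339 -0.0261]
19.3833 [-0.4285  0.0264 -0.2914]
```

View pics/scene5.png

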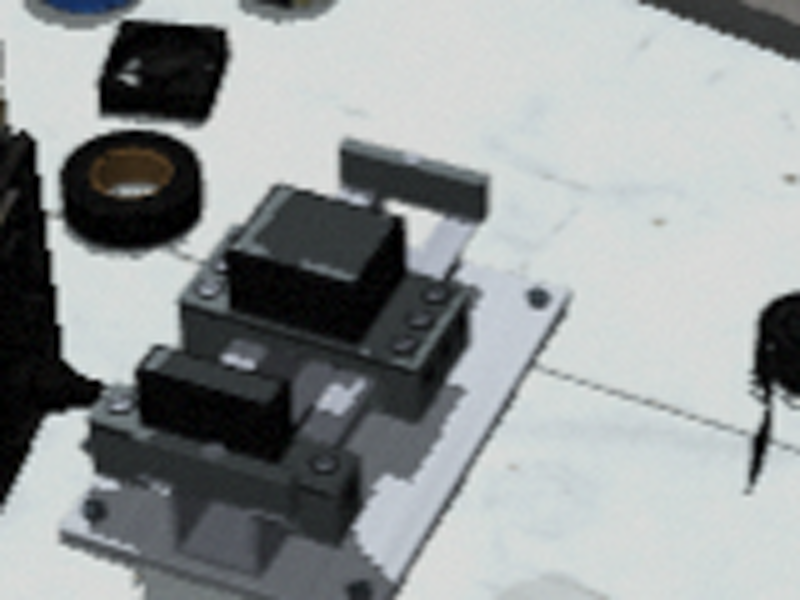

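View pics/w5.png

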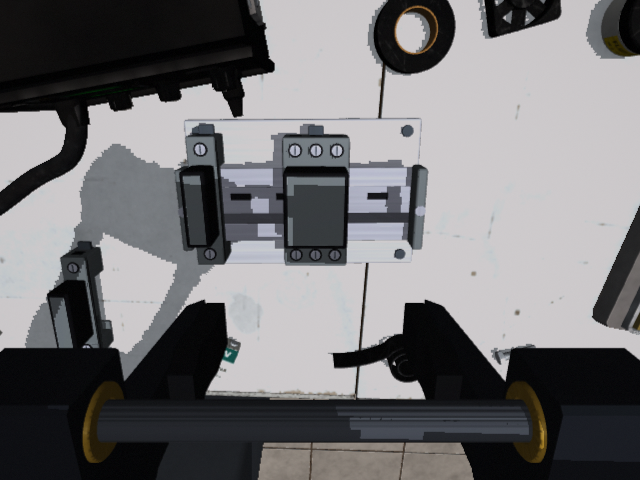

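Scene5 and w5 show the module flat between the slim module and the end stop. In w5 its screw rows are at 151 and 255, against 149 and 254 on the clipped slim one, so the tilt matches. To confirm the click, I'll press the foot end and compare heights by touch.

```bash
python3 - <<'E'
from h import *
ctrl.gripper_to(0.0,effort=20)
q=ori(YR,0,1)
def at(x,z): return C+R.from_euler('z',YR).apply([.001+x,0,z])
def touch(x,f,zmin):
    ctrl.move_straight(at(x,.055),q,vel=.15)
    r=ctrl.move_straight(at(x,zmin),q,vel=.02,stop_force=f)
    s=ctrl.get_state();print(x,f,r,"height over rail mm",(s["position"][2]-.044)*1e3,s["wrist_force"],round(s["t"],1))
ctrl.goto(at(.026,.06),q)
touch(.026,4,.036)
touch(-.012,4,.036)
touch(.027,22,.034)
touch(.026,4,.036)
ctrl.move_straight(at(.026,.12),q,vel=.2)
print(ctrl.get_state()["wrist_force"])
E
```

```text
0.026 4 False height over rail mm 36.194053544033835 [-0.3779 -0.7504  0.1948] 22.4
-0.012 4 False height over rail mm 36.17377765240498 [ 0.6128 -0.2577  0.3795] 23.9
0.027 22 False height over rail mm 34.16788493333141 [-0.3437 -0.6392 -0.1598] 25.6
0.026 4 False height over rail mm 36.19951422648506 [ 0.4296  0.0835 -0.101 ] 27.0
[ 0.8065 -0.3325 -1.3709]
```

```bash
python3 - <<'E'
from h import *
s=ctrl.get_state();print(s["gripper_width"],s["position"],s["t"])
ctrl.goto(C+[0,0,.16],ori(YR,0,1));ctrl.pause(.2);snap("w6")
E
```

```text
0.000505064076547776 [ 0.5612 -0.208   0.1638] 27.5333
```

View pics/w6.png

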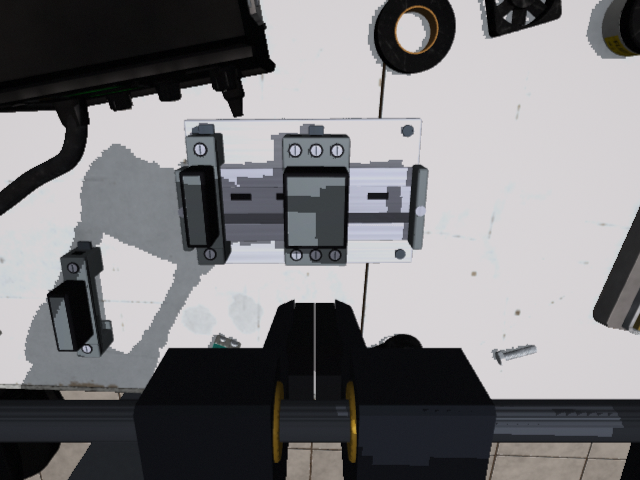

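The gripper is shut and the module undisturbed. From the picture, the real fingertips sit well behind the nominal TCP (tip row 303, against about 276 expected). So the touch test simply stopped too high, and I'll repeat it lower.

```bash
cat > t.py <<'E'
from h import *
q=ori(YR,0,1)
def at(x,z): return C+R.from_euler('z',YR).apply([.001+x,0,z])
def touch(x,f,z0,zmin):
    ctrl.move_straight(at(x,z0),q,vel=.2)
    r=ctrl.move_straight(at(x,zmin),q,vel=.03,stop_force=f)
    s=ctrl.get_state();print(x,f,r,"height over rail mm",round((s["position"][2]-.044)*1e3,2),s["wrist_force"],round(s["t"],1))
    return s["position"][2]-.044
E
python3 - <<'E'
from t import *
h=touch(.024,4,.036,.012)
E
```

```text
0.024 4 True height over rail mm 18.54 [0.0404 0.1165 2.951 ] 29.5
```

```bash
python3 - <<'E'
from t import *
touch(-.012,4,.022,.012)
touch(.026,25,.022,.008)
touch(.024,4,.022,.012)
E
```

```text
-0.012 4 True height over rail mm 18.5 [-0.7732  0.5039  3.8078] 30.1
0.026 25 True height over rail mm 18.53 [-1.1494  0.6238  5.8861] 30.7
0.024 4 True height over rail mm 18.55 [-0.9794  0.8899  1.961 ] 31.2
```

```bash
python3 - <<'E'
from t import *
ctrl.move_straight(at(.024,.13),q,vel=.15)
s=ctrl.get_state();print(s["t"],s["position"],s["wrist_force"]);ctrl.finish_job()
E
```

```text
32.1 [ 0.5585 -0.2078  0.1727] [0.7178 0.5331 0.138 ]
the job is handed in; nothing more can be done
```

The wide relay module is clipped onto the middle of the free rail, the same way round as the slim one. I let go of it and handed the job in at about 32 s. I never moved near the loose slim module, and the last wrist picture shows it on the bench where it was.

**How it went:** I gripped the black block and tilted the module 20° foot-up. I then slid the lip under the near rail edge until it touched, rocked the module down to flat, pressed the foot end and released it.

**Last checks:**
- **Flat:** fingertip touches on the block top gave 18.5 mm at both the foot and lip ends, on the same reading scale.
- **Firm:** a press on the foot end, stopped at a 25 N force change, did not lower it. The height there was the same afterwards (18.5 mm).
- **Position:** by eye in the wrist picture it is within a few mm of the middle, parallel to the rail, and its screw rows line up with the clipped slim module to 1–2 pixels.

**What failed or disagreed:**
- **Pull-up test:** in the second, harder pull-up the fingers slid about 3.5 mm up the block. The module stayed in place, but how firmly it is held was not measured, and I had no direct reading of the pawl. I inferred the click from the module sitting flat and firm.
- **First touch test:** it met nothing, because the real fingertips are about 22 mm behind the nominal TCP. The grasp was therefore shallower than planned, and I repeated the test lower.
- **Camera offsets:** camera heights read about 2 mm low, and the hook met the rail about 2 mm from where the images put it.

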